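# Shut the bonding jig, pin it and keep it pressed

### The job

Fold the open lid of the clamshell bonding jig down onto its base, then take the locking pin (the one with the tall narrow knob) out of its stand and push it straight through the lid's hole into the hole in the base until its knob bears on the lid and the lid is fully shut. Finish while still holding the pin's knob and pressing firmly down on it, so that the sprung lid stays pressed shut; do not let go at the end. Leave the short pin and everything else on the bench where they are.

Things in the scene. Friction and masses are not known exactly. Their poses are not given: they have to be found in the camera images.
- jig: aluminium jig base fixed to the table, 170 (x) x 130 (y) x 25 mm high; origin under its centre; its own +x points from the hinge towards the free edge of the lid, z up. The white and copper part already in it is fixed.
- lid (a joint): angle of the steel lid about the hinge, rad: 0 = lying shut flat on the base, grows as it opens upward, stop at 1.6 (nearly upright). The hinge is stiff (about 0.15 N m of friction, overcome with 1 to 4 N at the free edge) and sprung: above about 0.1 rad the lid stays where it is left; pressed fully shut and let go it rises again by itself to about 0.07 rad (hole mouth about 9 mm up), and 3 N or so at the hole presses it shut.
- lid_hinge (a point): point of the base on the hinge axis, in the middle of the lid's width, 25 mm above the table, 70 mm behind the jig's centre (jig -x); axes as the jig's. The axis runs along jig y. The lid is a flat plate 148 mm long from the axis to its free edge, 100 mm wide, 10 mm thick, its underside passing through the axis; when open it stands up from the hinge and its outer (upper) face looks to jig -x.
- lid_hole (a point): centre of the mouth of the lid's through hole on the lid's outer (upper) face, 125 mm from the hinge axis, mid-width; hole 17 mm across, 10 mm deep; axes are the lid's (z out of the upper face)
- base_hole (a point): centre of the mouth of the base's hole on the top of the base, 25 mm above the table, 125 mm from the hinge axis along jig +x; 16 mm across, right through to the table (25 mm deep); right under the lid's hole when the lid is shut; axes as the jig's
- pin_grip (a point): the place to hold the locking pin, 22 mm above the underside of its knob, on its axis. Locking pin: aluminium knob 24 mm across, 38 mm tall (round, grooved), below it a steel shank 12 mm across and 32 mm long with a tapered tip; about 60 g. It starts upright in a black stand, the knob's underside on the stand's top; z along the pin, up.
- pin_tip (a point): the lower end of the locking pin's shank, 54 mm below the pin_grip point
- stand_a: black block 50 x 50 x 45 mm high, fixed to the table, with the locking pin in its 15 mm hole; origin under its centre. The two stands look the same and may be either way round.
- stand_b: the other such block, with the short pin in it
- short_pin: short pin to be left alone: flat disc knob 34 mm across and 10 mm thick, standing in its own stand; origin at the lower end of its 14 mm shank
- carriage_a: loose steel linear-bearing carriage 64 x 34 x 24 mm with black ends, bystander; origin under its centre
- carriage_b: the same kind of carriage, bystander; origin under its centre
- tape: loose amber tape roll lying flat, 80 mm across, 18 mm high, bystander; origin under its centre
- jar: amber glass jar, 56 mm across, 75 mm high, bystander; origin under its centre
- dish: white bowl, 80 mm across, 30 mm high, bystander; origin under its centre
- screwdriver: screwdriver 170 mm long lying on the table, bystander; origin about mid-length

How it is judged:
On the way, in this order (a step that is already met when the one before it is completed fails the run):
1. the lid is folded down to the small gap its spring leaves, the pin still standing in its stand (value of joint lid below 0.18 rad and horizontal distance between pin_tip and stand_a below 0.02 m), for 0.2 s.
2. the locking pin is through the lid's hole and in the base's hole, the lid shut (horizontal distance between pin_tip and base_hole below 0.006 m and z of pin_tip in the frame of base_hole below -0.018 m and value of joint lid below 0.03 rad), for 0.1 s.
At the end, for the whole second after the job is handed in: Pin upright (0.15 rad) in the base hole, tip within 6 mm of its axis and 18 mm or more below the base top; lid within 0.03 rad of shut; the pin presses on the lid with over 2 N, fingers still bearing on the pin (all of step 2 and angle between pin_tip's own z axis and vertical below 0.15 rad and contact force between pin and lid above 2 N and contact force between the fingers and pin above 1 N); the arm keeps its last pose, push and grip.
It fails at once if the short pin is moved more than 20 mm (distance of short_pin from where it was at the start of the episode above 0.02 m).
It fails at once if a bystander is moved more than 30 mm (distance of any of carriage_a, carriage_b, tape, jar, dish, screwdriver from where it was at the start of the episode above 0.03 m).
It also fails if it takes over 64 s, if anything falls off the work surface, if the arm or the gripper's body presses on something with over 40 N, if the wrist force passes 120 N, or if a joint passes its speed limit or range.

### The arm

A 6-joint arm with a two-finger parallel gripper is mounted at the origin on the work surface. World frame = base frame: x ahead of the robot, y to its left, z up, the work surface at z = 0. Lengths are in m, angles in rad, forces in N, time in s.
With the tool pointing down it reaches from about 0.275 to 0.725 m from the base axis. Payload 15.9 kg.
Tool frame: the origin (TCP) lies at the very end of the fingers, on their centre line; the grasp point (between the pads) lies 19 mm behind it (bot.tcp_to_grasp is the distance from the TCP to the grasp point, in m); z points along the fingers, y is the direction in which the jaws open and shut (so a half turn about z gives the same grasp; the last joint's range is limited). The gripper opens to 85 mm and grips with 20 to 120 N. Pads are 22 mm wide; open, the fingers measure 114 mm over their backs; the gripper's body (76 mm by 85 mm) begins 54 mm behind the grasp point. The pads swing forward as they close: fully open they stand 13 mm farther back than shut.
Start: joints at [-1.314, 0.213, -0.034, 1.323, 0, 1.571], TCP at [0.127, -0.484, 0.202] pointing down, gripper open.
Joint ranges: [-2.98, 2.98], [-0.74, 1.72], [-1.14, 1.35], [-2.1, 2.04], [-1.57, 1.44], [-3.14, 3.14]. Speed limits (rad/s): [1.89, 1.89, 2.39, 2.57, 3.14, 3.14].

### API

Orientations are given as a rotation vector (axis times angle).
In Python, from station import readout, viewer, order, models, bot gives the robot as it stands. The module is installed in compiled form; this text tells all that it offers.
- The arm moves only by the tool servo_tool, never from a script. Its argument "steps" is a list of rows, each an object with "offset": the shift along the tool's x, y, z in m, a list of three; "turn": the turn, a rotation vector about the tool's x, y, z in degrees, a list of three. A call has 1 to 12 rows; each row is the pose to reach, as a shift and turn from the pose commanded when the call began, along the tool's axes at that moment; what a row does not reach only later rows make up. A row lasts 1/8 s, in which the tool goes at most 62.5 mm and 10.7 degrees, less where a joint would pass 70% of its speed; a pose out of reach is approached as far as the arm can. A call with a gripper value outside its range is refused whole. "fingers" is the opening in per cent of the stroke, from 0 (shut) to 100 (fully open), set as the call begins (left out, the last holds). The fingers move at their own pace and stop on an object; "squeeze" is the grip in N (left out, the last holds). Time passes only in rows, so rows that repeat a pose let the fingers close. It gives the time, the measured TCP pose, the force and the opening at its end, in the units of the state.
- readout.read_state(): the state, without advancing time (a new reading comes with each control period).
- viewer.snapshot(name): name is "scene" or "side" or "wrist"; returns a dict with "frame" (420x560x3 uint8, red, green, blue), "camera_matrix" (3x3 intrinsics, pixels), "D" ([k1, k2, p1, p2, k3] as OpenCV has them; the pictures are not rectified), "origin" and "orientation" of the camera in the world. Camera axes: x right, y up, looking along -z (the intrinsics and any distortion apply to the point x, -y, -z); pixel columns grow to the right and rows downward; lengths in m; the calibration is good to about 2 mm. A picture is of the moment at which its call begins. There is no depth.
- order.hand_in(): hands the job in, once; it reports no verdict.
Trained networks look in the newest picture that a camera, given by its name, has taken for a name from the list of things; names that differ only in an ending like _2 or _b are one class to them, and where a whole thing is asked for, a point or a joint stands for the part that bears it (a point fixed in the world has none). Each returns a list of dicts, best first, with "score" (0 to 1); they miss things now and then, are a little off and sometimes report something else, mostly with a low value. They report only what shows in the picture. A call takes as long as a camera call.
- models.cut_out(camera, thing): "region" (420x560 bool, what is visible of it) and "bbox" ([left, top, width, height] in pixels, round what is visible of it).
The state is a dict: "t": time; "joint_pos": joint angles; "qvel": joint speeds; "joint_efforts": joint torques, N m; "tool_pos": TCP position; "tcp_rot": TCP orientation; "wrist_force": force on the tool from outside, world axes, zero at the start; "torque": the same for the moment, N m; "opening": finger opening in m.
Only numpy, scipy, OpenCV 4.12 (cv2) and the standard library are available. Lean on these libraries where they do the work, as an engineer would, in place of code of your own. Each camera call takes 0.05 s, during which the arm holds its last target. There are 200 camera calls.

## Working session

There is one attempt and no reset: what is moved stays moved. The work goes in short steps, Python scripts to look and compute and a tool call to move; the robot and the scene stay as the last step left them, time stands still between calls to the robot, and variables do not carry over. Pictures are saved under pics/ and viewed, about 8 in all and at most 12, crops included, and the job is handed in when it is done.

Besides the shell and the picture viewer there is one more tool, called as a command line: name --argument value ..., lists and objects as JSON in quotes. servo_tool: Moves the arm, as the interface text tells. Its arguments: {"type":"object","properties":{"steps":{"type":"array","items":{"type":"object","properties":{"offset":{"type":"array","items":{"type":"number"}},"turn":{"type":"array","items":{"type":"number"}}}}},"fingers":{"type":"number"},"squeeze":{"type":"number"}},"required":["steps"]}

```bash
mkdir -p pics; cat > h.py <<'E'
import numpy as np, cv2
from scipy.spatial.transform import Rotation as R
from station import readout, viewer, order, models, bot
def rot(o):
    o=np.array(o,float)
    return o if o.shape==(3,3) else R.from_rotvec(o).as_matrix()
def ray(c,px):
    K=np.array(c["camera_matrix"]);D=np.array(c["D"],float)
    u=cv2.undistortPoints(np.array(px,float).reshape(-1,1,2),K,D).reshape(-1,2)
    d=np.c_[u[:,0],-u[:,1],-np.ones(len(u))]@rot(c["orientation"]).T
    return np.array(c["origin"],float),d
def at_z(c,px,z):
    o,d=ray(c,px); return o+d*((z-o[2])/d[:,2])[:,None]
def proj(c,P):
    M=rot(c["orientation"]);q=(np.atleast_2d(P)-np.array(c["origin"]))@M
    q=q*[1,-1,-1]
    return cv2.projectPoints(q,np.zeros(3),np.zeros(3),np.array(c["camera_matrix"]),np.array(c["D"],float))[0].reshape(-1,2)
def tri(c1,p1,c2,p2):
    o1,d1=ray(c1,p1);o2,d2=ray(c2,p2);d1=d1[0];d2=d2[0]
    s=np.linalg.lstsq(np.c_[d1,-d2],o2-o1,rcond=None)[0]
    a=o1+s[0]*d1;b=o2+s[1]*d2
    return (a+b)/2,np.linalg.norm(a-b)
E
cat > a.py <<'E'
from h import *
for n in ["scene","side"]:
    c=viewer.snapshot(n); cv2.imwrite(f"pics/{n}0.png",cv2.resize(c["frame"][:,:,::-1],None,fx=1.4,fy=1.4))
    print(n,c["origin"],c["orientation"],np.array(c["camera_matrix"]).tolist(),c["D"])
    for t in ["jig","lid","pin_grip","stand_a","short_pin","carriage_a","tape","jar","dish","screwdriver"]:
        for r in models.cut_out(n,t)[:3]:
            ys,xs=np.nonzero(r["region"]); print(t,round(r["score"],2),r["bbox"],xs.mean().round(1),ys.mean().round(1))
print(readout.read_state(),bot.tcp_to_grasp)
E
python3 a.py
```

```text
scene [1.09953862 0.41000884 0.87109912] [0.36948396 0.77269367 2.13679068] [[429.2176184579924, 0.0, 278.7133682027564], [0.0, 429.2176184579924, 207.73931623581126], [0.0, 0.0, 1.0]] [0.03201676 0.         0.         0.         0.        ]
lid 0.67 [315.9, 171.5, 42.1, 52.7] 335.8 198.0
lid 0.53 [280.5, 173.6, 80.4, 98.4] 322.8 226.3
pin_grip 0.52 [186.8, 167.7, 12.2, 10.8] 193.1 173.9
pin_grip 0.38 [231.9, 280.6, 33.4, 32.0] 248.2 297.1
pin_grip 0.36 [179.3, 173.0, 32.3, 25.2] 195.9 186.5
stand_a 0.82 [178.4, 173.5, 32.8, 27.7] 195.3 186.0
stand_a 0.74 [158.3, 220.3, 33.1, 25.9] 171.6 233.0
stand_a 0.73 [377.1, 298.5, 34.4, 36.3] 394.5 316.7
short_pin 0.68 [216.1, 146.5, 12.3, 11.4] 222.5 152.1
carriage_a 0.63 [283.5, 144.2, 24.4, 24.5] 291.8 158.1
carriage_a 0.61 [232.7, 283.1, 30.5, 27.2] 248.4 297.2
tape 0.8 [155.1, 219.9, 35.5, 29.8] 172.4 233.3
jar 0.81 [377.4, 299.3, 34.5, 37.8] 394.3 316.8
dish 0.78 [202.6, 107.7, 18.9, 22.7] 211.8 118.0
screwdriver 0.66 [436.7, 234.4, 24.2, 60.9] 448.4 256.0
screwdriver 0.51 [277.6, 171.3, 81.3, 104.2] 322.5 226.4
side [ 0.42135805 -1.0228
[... 1041 characters left out ...]
 137.0
{'t': 1.1, 'joint_pos': array([-1.31400267e+00,  2.12919286e-01, -3.44310280e-02,  1.32346019e+00,
        2.43853932e-06,  1.57078226e+00]), 'qvel': array([ 5.85009797e-04, -4.37564144e-04,  1.34496694e-03, -9.75226617e-05,
       -3.71573204e-04, -2.77459658e-03]), 'joint_efforts': array([-3.08517201e-04, -6.85965729e+01,  4.87328446e+01,  1.90695915e-03,
       -1.29656937e-04,  3.27457485e-06]), 'tool_pos': array([ 0.12698804, -0.48359261,  0.20168387]), 'tcp_rot': array([-3.11571537e+00, -4.02283211e-01, -9.46794270e-07]), 'wrist_force': array([-0.46366253,  0.40452889,  0.37083305]), 'torque': array([ 0.00070132, -0.03246203,  0.01561269]), 'opening': 0.08567783546883874} 0.0187
```

View pics/scene0.png

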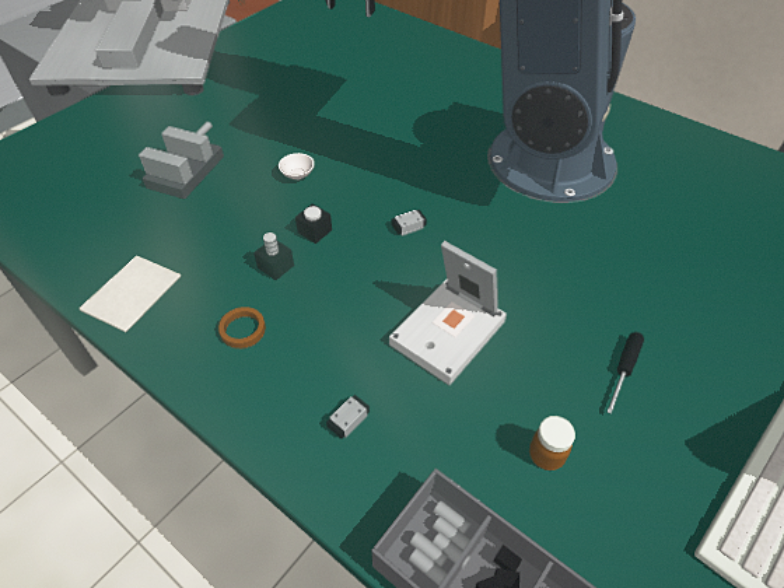

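View pics/side0.png

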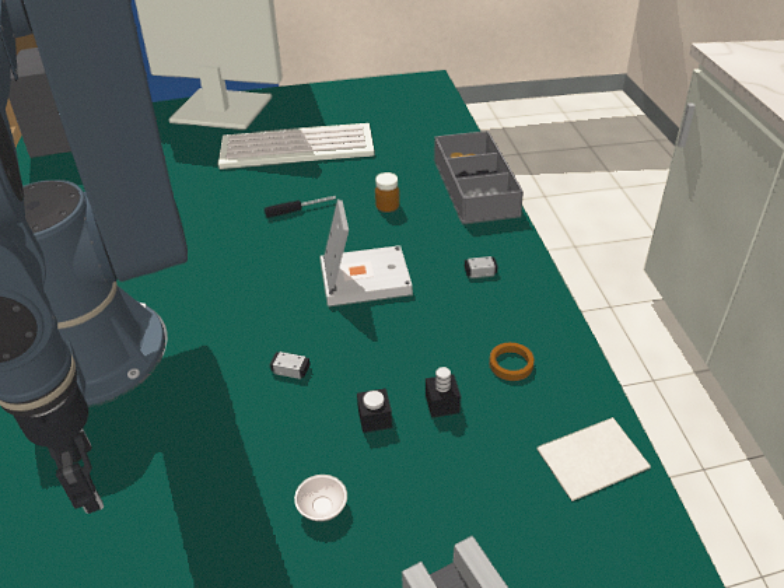

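```bash
cat > b.py <<'E'
from h import *
c1=viewer.snapshot("scene");c2=viewer.snapshot("side")
s=1/1.4
for n,a,b in [("hole",(431,345),(391,267)),("pin top",(269.5,236),(443,371)),("lidhole",(466,265.5),(336,231)),("lid tip L",(444,243),(340,203)),("short",(313,212),(374,398)),("dish",(296,163),(320,494)),("carr_a",(408,220),(291,362)),("jigR",(505,316),(397,249)),("jigF",(450,377),(411,291)) ]:
    print(n,*[x for x in tri(c1,np.array(a)*s,c2,np.array(b)*s)])
for n,px,z in [("jigR",(505,316),.025),("jigF",(450,377),.025),("jigL",(390,340),.025),("hole",(431,345),.025)]:
    print(n,at_z(c1,np.array(px)*s,z))
for n,px,z in [("jigB",(397,248.5),.025),("jigF",(411,292),.025),("jigL",(328,302),.025),("hole",(391,267),.025)]:
    print("side",n,at_z(c2,np.array(px)*s,z))
def crop(f,x,y,w,h,k): return cv2.resize(f[y:y+h,x:x+w,::-1],None,fx=k,fy=k,interpolation=cv2.INTER_CUBIC)
a=crop(c1["frame"],265,165,105,115,5)[:560];b=crop(c2["frame"],215,135,55*2-30,115,5)[:560]
cv2.imwrite("pics/c.png",np.hstack([a[:,:400*1+130][:, :525],b[:,:270]])[:, :800])
E
python3 b.py
```

```text
hole [0.60204233 0.09782706 0.02303648] 0.0030231542938527357
pin top [ 0.62647214 -0.25518566  0.08408351] 0.0013617282308507263
lidhole [0.49917275 0.09106138 0.13455857] 0.004614826287399599
lid tip L [0.52087748 0.06967758 0.20303405] 0.03166879137981274
short [ 0.5081204  -0.26257952  0.05325568] 0.0031303569679525913
dish [ 0.40062324 -0.4159332   0.03307979] 2.0799072286384027e-05
carr_a [ 0.37913036 -0.12243579  0.01921003] 0.001782940259228228
jigR [0.57332723 0.15562044 0.07189123] 0.1262422099595488
jigF [ 0.62149059  0.12582574 -0.05399976] 0.06303252855115421
jigR [[0.46995801 0.16440401 0.025     ]]
jigF [[0.63332162 0.16056991 0.025     ]]
jigL [[0.63711052 0.03800236 0.025     ]]
hole [[0.6016261  0.09899994 0.025     ]]
side jigB [[0.62620479 0.151545   0.025     ]]
side jigF [[0.62749934 0.0106623  0.025     ]]
side jigL [[0.46385572 0.01550283 0.025     ]]
side hole [[0.60283664 0.09425839 0.025     ]]
```

servo_tool --steps '[{"offset": [0.211,-0.246,0],"turn": [0,0,7]},{"offset": [0.211,-0.246,0],"turn": [0,0,7]},{"offset": [0.211,-0.246,0],"turn": [0,0,7]},{"offset": [0.211,-0.246,0],"turn": [0,0,7]},{"offset": [0.211,-0.246,0],"turn": [0,0,7]},{"offset": [0.422,-0.493,0],"turn": [0,0,14.7]},{"offset": [0.422,-0.493,0],"turn": [0,0,14.7]},{"offset": [0.422,-0.493,0],"turn": [0,0,14.7]},{"offset": [0.422,-0.493,0],"turn": [0,0,14.7]},{"offset": [0.422,-0.493,0],"turn": [0,0,14.7]},{"offset": [0.422,-0.493,0],"turn": [0,0,14.7]},{"offset": [0.422,-0.493,0],"turn": [0,0,14.7]}]' --fingers 0 --squeeze 40

```text
t: 2.7
tool_pos: [0.4139, 0.0441, 0.2015]
tcp_rot: [-3.092, -0.105, 0.006]
wrist_force: [-0.3, 0.2, -0.5]
opening: 0.0001
```

servo_tool --steps '[{"offset": [0,-0.056,0],"turn": [0,0,3.9]},{"offset": [0,-0.056,0],"turn": [0,0,3.9]},{"offset": [0,-0.056,0.03],"turn": [0,0,3.9]},{"offset": [0,-0.056,0.055],"turn": [0,0,3.9]},{"offset": [0,-0.056,0.055],"turn": [0,0,3.9]}]'

```text
t: 3.32
tool_pos: [0.4105, 0.0531, 0.1486]
tcp_rot: [-3.053, -0.086, 0.017]
wrist_force: [0.4, 0.3, 1.0]
opening: -0.0001
```

```bash
cat > w.py <<'E'
import sys
from h import *
n,f=sys.argv[1:3]
c=viewer.snapshot(n); cv2.imwrite(f"pics/{f}.png",c["frame"][:,:,::-1])
import pickle; pickle.dump(c,open(f"{f}.pkl","wb"))
print(c["origin"],c["orientation"])
s=readout.read_state();print({k:np.round(s[k],4) for k in("t","joint_pos","tool_pos","tcp_rot","wrist_force")})
E
python3 w.py wrist w1
```

```text
[0.49609728 0.04289189 0.31960806] [-0.2035763   0.32502575 -1.48303907]
{'t': np.float64(3.375), 'joint_pos': array([ 0.0554,  0.0616, -0.3468,  1.1692,  0.0881,  3.1406]), 'tool_pos': array([0.4114, 0.0532, 0.1498]), 'tcp_rot': array([-3.0524, -0.0856,  0.014 ]), 'wrist_force': array([-0.3537, -0.2528,  0.4953])}
```

View pics/w1.png

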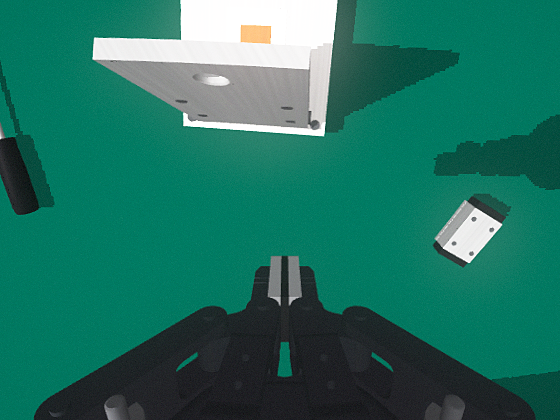

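```bash
cat > g.py <<'E'
import sys
from h import *
# usage: g.py x y z [yawdeg]  -> tool-frame offset / turn (deg) from the measured pose
x,y,z=map(float,sys.argv[1:4]); yaw=float(sys.argv[4]) if len(sys.argv)>4 else 90
s=readout.read_state(); M=rot(s["tcp_rot"])
T=R.from_euler("z",yaw,degrees=True).as_matrix()@np.diag([1,-1,-1.])
print("off",np.round(M.T@(np.array([x,y,z])-s["tool_pos"]),4),"turn",np.round(np.degrees(R.from_matrix(M.T@T).as_rotvec()),2))
print(np.round(s["t"],2),np.round(s["tool_pos"],4),np.round(s["joint_pos"],3),np.round(s["wrist_force"],2))
E
python3 g.py 0.415 0.097 0.15
python3 - <<'E'
from h import *
import pickle
c=pickle.load(open("w1.pkl","rb"))
# lid top edge, hole at wrist: intersect hole ray with hinge-plane guesses
h=np.array([.477,.0985,.025])
for a in (1.35,1.4,1.45,1.5,1.55,1.6):
    ax=np.array([np.cos(a),0,np.sin(a)]);n=np.array([-np.sin(a),0,np.cos(a)])
    P=[h+ax*.125+n*.01,h+ax*.148+n*.01+[0,.05,0],h+ax*.148+n*.01-[0,.05,0],h+n*.01-[0,.05,0]]
    print(a,proj(c,P).round(0).tolist())
E
```

```text
off [ 0.0061 -0.0433  0.0036] turn [ -4.34  -3.52 -86.73]
3.38 [0.4114 0.0532 0.1498] [ 0.055  0.062 -0.347  1.169  0.088  3.141] [-0.35 -0.25  0.5 ]
1.35 [[206.0, 92.0], [88.0, 77.0], [302.0, 86.0], [305.0, 128.0]]
1.4 [[206.0, 105.0], [89.0, 93.0], [301.0, 103.0], [305.0, 129.0]]
1.45 [[206.0, 117.0], [90.0, 109.0], [299.0, 121.0], [305.0, 129.0]]
1.5 [[206.0, 129.0], [91.0, 125.0], [298.0, 137.0], [305.0, 129.0]]
1.55 [[207.0, 141.0], [93.0, 140.0], [297.0, 154.0], [305.0, 129.0]]
1.6 [[207.0, 152.0], [96.0, 155.0], [296.0, 169.0], [305.0, 128.0]]
```

servo_tool --steps '[{"offset": [0.006,-0.043,0.004],"turn": [-4.3,-3.5,-86.7]},{"offset": [0.006,-0.043,0.004],"turn": [-4.3,-3.5,-86.7]},{"offset": [0.006,-0.043,0.004],"turn": [-4.3,-3.5,-86.7]},{"offset": [0.006,-0.043,0.004],"turn": [-4.3,-3.5,-86.7]},{"offset": [0.006,-0.043,0.004],"turn": [-4.3,-3.5,-86.7]},{"offset": [0.006,-0.043,0.004],"turn": [-4.3,-3.5,-86.7]},{"offset": [0.006,-0.043,0.004],"turn": [-4.3,-3.5,-86.7]},{"offset": [0.006,-0.043,0.004],"turn": [-4.3,-3.5,-86.7]},{"offset": [0.006,-0.043,0.004],"turn": [-4.3,-3.5,-86.7]},{"offset": [0.006,-0.043,0.004],"turn": [-4.3,-3.5,-86.7]},{"offset": [0.006,-0.043,0.004],"turn": [-4.3,-3.5,-86.7]}]'

```text
t: 4.75
tool_pos: [0.4156, 0.097, 0.1497]
tcp_rot: [-2.224, -2.218, -0.002]
wrist_force: [-0.1, -0.1, 0.2]
opening: -0.0
```

```bash
python3 g.py 0.415 0.097 0.15
```

```text
off [-0.     -0.0006 -0.0003] turn [ 0.04 -0.08 -0.16]
4.75 [0.4156 0.097  0.1497] [ 2.280e-01  8.000e-02 -3.240e-01  1.166e+00  1.000e-03  1.802e+00] [-0.14 -0.1   0.21]
```

servo_tool --steps '[{"offset": [0,0.03,0.011]},{"offset": [0,0.06,0.011]},{"offset": [0,0.068,0.011]},{"offset": [0,0.079,0.014]},{"offset": [0,0.09,0.018]},{"offset": [0,0.101,0.0225]},{"offset": [0,0.111,0.0285]},{"offset": [0,0.12,0.035]},{"offset": [0,0.1285,0.043]},{"offset": [0,0.136,0.0515]},{"offset": [0,0.143,0.061]},{"offset": [0,0.143,0.061]}]'

```text
invalid input at $.steps[0]: expected keys offset, turn
```

```bash
python3 g.py 0.5586 0.097 0.0889; python3 w.py side s1
```

```text
off [0.0003 0.143  0.0608] turn [ 0.04 -0.08 -0.16]
4.75 [0.4156 0.097  0.1497] [ 2.280e-01  8.000e-02 -3.240e-01  1.166e+00  1.000e-03  1.802e+00] [-0.14 -0.1   0.21]
[ 0.42135805 -1.02282047  0.96922604] [ 0.83853422 -0.06970216 -0.18801155]
{'t': np.float64(4.8), 'joint_pos': array([ 2.2840e-01,  8.0100e-02, -3.2380e-01,  1.1661e+00,  1.3000e-03,
        1.8015e+00]), 'tool_pos': array([0.4156, 0.0971, 0.1496]), 'tcp_rot': array([-2.2235e+00, -2.2185e+00, -2.2000e-03]), 'wrist_force': array([ 0.9732,  0.8248, -0.7615])}
```

View pics/s1.png

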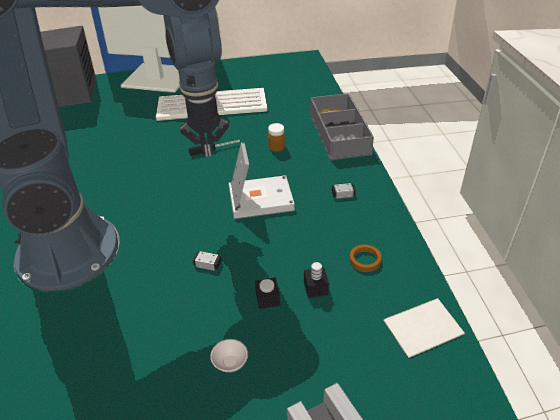

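The move was refused because the turn key is required. The picture shows the gripper at (208,148), behind the upright lid at (240,175). I'll repeat the move.

servo_tool --steps '[{"offset": [0,0.03,0.011],"turn": [0,0,0]},{"offset": [0,0.06,0.011],"turn": [0,0,0]},{"offset": [0,0.068,0.011],"turn": [0,0,0]},{"offset": [0,0.079,0.014],"turn": [0,0,0]},{"offset": [0,0.09,0.018],"turn": [0,0,0]},{"offset": [0,0.101,0.0225],"turn": [0,0,0]},{"offset": [0,0.111,0.0285],"turn": [0,0,0]},{"offset": [0,0.12,0.035],"turn": [0,0,0]},{"offset": [0,0.1285,0.043],"turn": [0,0,0]},{"offset": [0,0.136,0.0515],"turn": [0,0,0]},{"offset": [0,0.143,0.061],"turn": [0,0,0]},{"offset": [0,0.143,0.061],"turn": [0,0,0]}]'

```text
t: 6.3
tool_pos: [0.558, 0.0971, 0.0873]
tcp_rot: [-2.22, -2.22, 0.001]
wrist_force: [0.2, 0.3, 0.3]
opening: 0.0001
```

```bash
python3 g.py 0.5759 0.097 0.0464; python3 w.py side s2
```

```text
off [-0.0001  0.0179  0.0408] turn [-0.08 -0.06 -0.01]
6.3 [0.558  0.0971 0.0873] [ 1.710e-01  3.950e-01 -7.800e-02  1.099e+00  1.000e-03  1.742e+00] [0.24 0.25 0.27]
[ 0.42135805 -1.02282047  0.96922604] [ 0.83853422 -0.06970216 -0.18801155]
{'t': np.float64(6.35), 'joint_pos': array([ 1.7160e-01,  3.9390e-01, -7.7900e-02,  1.0997e+00,  1.3000e-03,
        1.7425e+00]), 'tool_pos': array([0.558 , 0.0971, 0.0878]), 'tcp_rot': array([-2.2205e+00, -2.2203e+00, -2.0000e-04]), 'wrist_force': array([ 0.5547,  0.3411, -0.2717])}
```

View pics/s2.png

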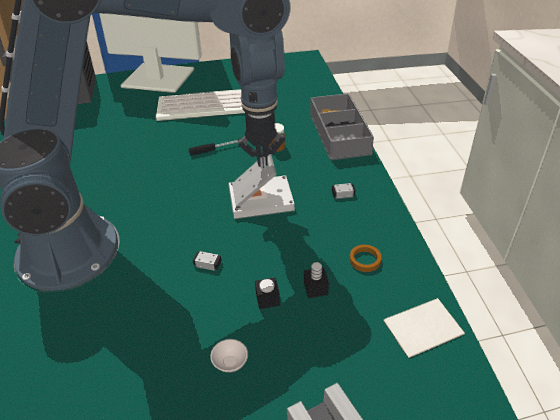

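servo_tool --steps '[{"offset": [0,0.0065,0.0085],"turn": [0,0,0]},{"offset": [0,0.0115,0.019],"turn": [0,0,0]},{"offset": [0,0.015,0.03],"turn": [0,0,0]},{"offset": [0,0.018,0.041],"turn": [0,0,0]},{"offset": [0,0.0185,0.046],"turn": [0,0,0]},{"offset": [0,0.0185,0.048],"turn": [0,0,0]},{"offset": [0,0.0185,0.048],"turn": [0,0,0]}]'

```text
t: 7.22
tool_pos: [0.5768, 0.0973, 0.0404]
tcp_rot: [-2.221, -2.221, -0.002]
wrist_force: [0.0, 0.1, 0.4]
opening: 0.0004
```

servo_tool --steps '[{"offset": [0,0,-0.05],"turn": [0,0,0]},{"offset": [-0.03,0,-0.1],"turn": [0,0,0]},{"offset": [-0.077,0.025,-0.12],"turn": [0,0,0]},{"offset": [-0.077,0.025,-0.12],"turn": [0,0,0]},{"offset": [-0.077,0.025,-0.12],"turn": [0,0,0]}]'

```text
t: 7.85
tool_pos: [0.6016, 0.0202, 0.16]
tcp_rot: [-2.221, -2.22, -0.001]
wrist_force: [-0.2, -1.3, -0.4]
opening: 0.0003
```

```bash
python3 w.py wrist w2
```

```text
[0.60154401 0.10350889 0.33250585] [-3.27756603e-01 -1.38630019e-05 -4.94413423e-06]
{'t': np.float64(7.9), 'joint_pos': array([3.3400e-02, 4.3620e-01, 1.7040e-01, 1.3057e+00, 1.5000e-03,
       1.6040e+00]), 'tool_pos': array([0.6013, 0.0206, 0.1598]), 'tcp_rot': array([-2.2201e+00, -2.2205e+00, -8.0000e-04]), 'wrist_force': array([ 0.6643,  0.7256, -0.4747])}
```

View pics/w2.png

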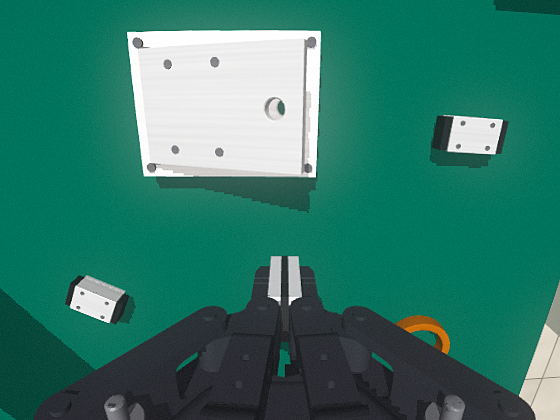

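```bash
cat > f.py <<'E'
from h import *
import pickle
from scipy.optimize import least_squares
c=pickle.load(open("w2.pkl","rb"))
g=cv2.cvtColor(c["frame"],cv2.COLOR_RGB2GRAY)
# refine base corners
pts=np.array([[128,31],[321,30],[316,177],[144,176]],np.float32).reshape(-1,1,2)
white=(c["frame"][:,:,0]>110).astype(np.uint8)*255
pts=cv2.cornerSubPix(cv2.GaussianBlur(c["frame"][:,:,0],(3,3),0),pts,(5,5),(-1,-1),(3,50,.01)).reshape(-1,2)
print(pts)
J=np.array([[-.085,.065,.025],[.085,.065,.025],[.085,-.065,.025],[-.085,-.065,.025]])
def X(p,q): return np.array(q)@R.from_euler("z",p[2]).as_matrix().T+[p[0],p[1],0]
r=least_squares(lambda p:(proj(c,X(p,J))-pts).ravel(),[.547,.097,0]);p=r.x
print("jig",p[:2],np.degrees(p[2]),r.fun.round(1)); print("base_hole",X(p,[[.055,0,.025]]))
# hole ellipse
sub=c["frame"][90:126,257:294,0]; 
_,b=cv2.threshold(sub,0,255,cv2.THRESH_BINARY+cv2.THRESH_OTSU)
for k in (150,170,190): 
    m=(sub<k).astype(np.uint8); n,l,s,ce=cv2.connectedComponentsWithStats(m); i=1+s[1:,4].argmax(); print(k,s[i],ce[i]+[257,90])
for a in (.05,.07,.09):
    ax=np.array([np.cos(a),0,np.sin(a)]);n=np.array([-np.sin(a),0,np.cos(a)]);h=np.array([-.07,0,.025])
    P=[h+ax*.125+n*.01,h+ax*.148+n*.01+[0,.05,0],h+ax*.148+n*.01-[0,.05,0]]
    print(a,proj(c,X(p,P)).round(1).tolist(),X(p,P[:1]))
print("TCP",proj(c,[readout.read_state()["tool_pos"]]))
cv2.imwrite("pics/w2c.png",cv2.resize(c["frame"][20:190,115:335,::-1],None,fx=3.6,fy=3.5,interpolation=cv2.INTER_CUBIC))
E
python3 f.py
```

```text
[[126.52537   31.594582]
 [320.2467    30.602068]
 [315.19156  176.67581 ]
 [143.63004  175.64589 ]]
jig [0.54735021 0.09606205] -0.42100367864552485 [ 0.2  0.2  0.   0.1 -0.1 -0.2 -0.1 -0.1]
base_hole [[0.60234872 0.09565792 0.025     ]]
150 [20 11  8 14 79] [280.93670886 107.60759494]
170 [20  8  8 17 92] [280.69565217 107.18478261]
190 [  7   7  21  20 186] [274.87634409 106.12903226]
0.05 [[284.4, 107.9], [312.6, 46.0], [309.0, 164.8]] [[0.60169273 0.09566274 0.0412349 ]]
0.07 [[284.0, 108.0], [312.4, 45.4], [308.9, 165.4]] [[0.6013432  0.09566531 0.04371837]]
0.09 [[283.5, 108.1], [312.2, 44.9], [308.6, 166.1]] [[0.60094407 0.09566824 0.04619435]]
TCP [[283.79544208 245.24119131]]
```

View pics/w2c.png

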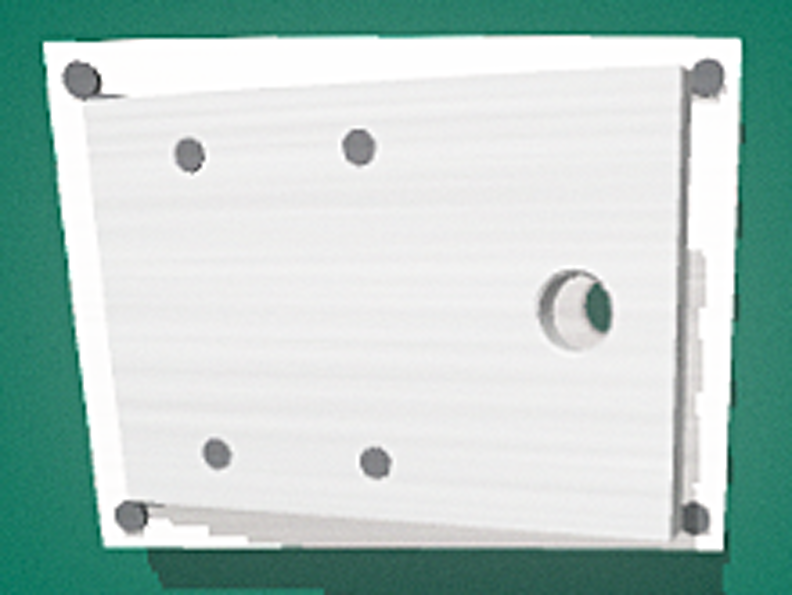

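The lid rim at (305,39)–(302,174) looks larger than the model at 0.07 rad, so the lid may still be higher than planned. I'll fit the angle.

```bash
cat > f2.py <<'E'
from h import *
import pickle
from scipy.optimize import least_squares
c=pickle.load(open("w2.pkl","rb"))
p=[.54735,.09606,np.radians(-.42)]
def X(q): return np.array(q)@R.from_euler("z",p[2]).as_matrix().T+[p[0],p[1],0]
def P(a,y=0):
    ax=np.array([np.cos(a),0,np.sin(a)]);n=np.array([-np.sin(a),0,np.cos(a)]);h=np.array([-.07,y,.025])
    return X([h+ax*.125+n*.01,h+ax*.148+n*.01+[0,.05,0],h+ax*.148+n*.01-[0,.05,0],h+n*.01+[0,.05,0]])
obs=np.array([[274.7,108.6],[305.3,38.9],[301.7,174.3]])
r=least_squares(lambda v:(proj(c,P(*v)[:3])-obs).ravel(),[.2,0]);print(r.x,r.fun.round(1),P(*r.x))
E
python3 f2.py
```

```text
[ 0.29344646 -0.00031412] [ 0.1  0.7 -0.4 -0.1  0.  -0.7] [[0.59411049 0.09540309 0.07072916]
 [0.61649323 0.14524036 0.07738198]
 [0.6157602  0.04524305 0.07738198]
 [0.47482364 0.14627887 0.03457253]]
```

servo_tool --steps '[{"offset": [0.04,-0.012,0.03],"turn": [0,0,0]},{"offset": [0.075,-0.022,0.075],"turn": [0,0,0]},{"offset": [0.075,-0.022,0.085],"turn": [0,0,0]},{"offset": [0.075,-0.022,0.095],"turn": [0,0,0]},{"offset": [0.075,-0.022,0.103],"turn": [0,0,0]},{"offset": [0.075,-0.022,0.11],"turn": [0,0,0]},{"offset": [0.075,-0.022,0.116],"turn": [0,0,0]},{"offset": [0.075,-0.022,0.12],"turn": [0,0,0]},{"offset": [0.075,-0.022,0.122],"turn": [0,0,0]},{"offset": [0.075,-0.022,0.122],"turn": [0,0,0]},{"offset": [0.075,-0.022,0.122],"turn": [0,0,0]}]'

```text
t: 9.28
tool_pos: [0.58, 0.0953, 0.0385]
tcp_rot: [-2.221, -2.221, -0.002]
wrist_force: [0.1, -0.6, 0.4]
opening: -0.0002
```

```bash
python3 g.py 0.58 0.0955 0.06; python3 w.py side s3
```

```text
off [ 0.0003  0.     -0.0215] turn [ 0.02 -0.08 -0.  ]
9.28 [0.58   0.0953 0.0385] [ 1.620e-01  4.690e-01 -9.400e-02  1.007e+00  1.000e-03  1.733e+00] [ 0.1  -0.58  0.42]
[ 0.42135805 -1.02282047  0.96922604] [ 0.83853422 -0.06970216 -0.18801155]
{'t': np.float64(9.325), 'joint_pos': array([ 1.6210e-01,  4.6890e-01, -9.3800e-02,  1.0074e+00,  1.3000e-03,
        1.7329e+00]), 'tool_pos': array([0.58  , 0.0953, 0.0386]), 'tcp_rot': array([-2.221e+00, -2.221e+00, -2.000e-03]), 'wrist_force': array([-0.4906, -0.1182, -0.0312])}
```

```bash
python3 -c "
import cv2
f=cv2.imread('pics/s3.png');cv2.imwrite('pics/s3c.png',cv2.resize(f[100:240,200:360],None,fx=4,fy=4,interpolation=cv2.INTER_CUBIC))"
```

```text
(no output)
```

View pics/s3c.png

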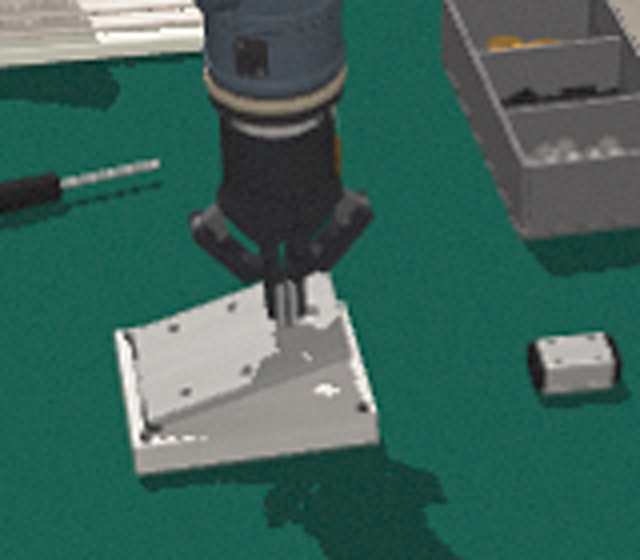

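The crop shows the finger tip at (288,318) on the lid, with the lid still visibly raised. I'll check where the finger tip really is along the tool axis.

```bash
python3 - <<'E'
from h import *
import pickle
c=pickle.load(open("w2.pkl","rb"))
for d in (0,.005,.01,.015,.02,.03): print(d,proj(c,[[.6013,.0206+e,.1598+d] for e in(0,.011)]).round(0).tolist())
c=pickle.load(open("s3.pkl","rb"))
for d in (0,.01,.02,.03): print(d,proj(c,[[.58,.0953,.0385+d]])[0].round(1), (proj(c,[[.58,.0953,.0385+d]])[0]-[200,100])*4)
c=viewer.snapshot("wrist");cv2.imwrite("pics/w3.png",c["frame"][:,:,::-1])
E
```

```text
0 [[284.0, 245.0], [284.0, 228.0]]
0.005 [[284.0, 249.0], [284.0, 232.0]]
0.01 [[284.0, 253.0], [284.0, 235.0]]
0.015 [[284.0, 257.0], [284.0, 239.0]]
0.02 [[284.0, 262.0], [284.0, 243.0]]
0.03 [[284.0, 271.0], [284.0, 252.0]]
0 [271.2 187.9] [284.8388387  351.65489482]
0.01 [271.1 185.2] [284.35261732 340.76073433]
0.02 [271.  182.4] [283.86260658 329.76873611]
0.03 [270.8 179.7] [283.36877709 318.67787844]
```

View pics/w3.png

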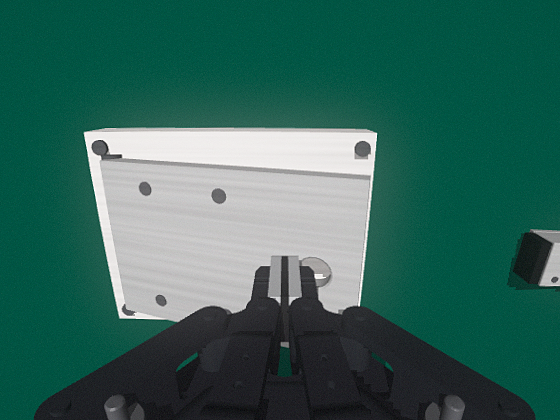

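Both cameras put the real finger end about 30 mm above the reported TCP: row 257 against a projected 228 in the wrist view, and crop row 318 against 352 in the side view. So the lid stopped at about 0.29 rad with the finger resting on it. I'll push on in small steps, watching the force.

servo_tool --steps '[{"offset": [0,0,0.005],"turn": [0,0,0]},{"offset": [0,0,0.01],"turn": [0,0,0]},{"offset": [0,0,0.015],"turn": [0,0,0]},{"offset": [0,0,0.02],"turn": [0,0,0]},{"offset": [0,0,0.022],"turn": [0,0,0]},{"offset": [0,0,0.022],"turn": [0,0,0]}]'

```text
t: 10.12
tool_pos: [0.5796, 0.0953, 0.0161]
tcp_rot: [-2.221, -2.221, -0.001]
wrist_force: [0.1, 0.3, -0.2]
opening: -0.0002
```

servo_tool --steps '[{"offset": [0,0,0.003],"turn": [0,0,0]},{"offset": [0,0,0.005],"turn": [0,0,0]},{"offset": [0,0,0.005],"turn": [0,0,0]}]'

```text
t: 10.5
tool_pos: [0.5799, 0.0953, 0.0113]
tcp_rot: [-2.221, -2.221, -0.002]
wrist_force: [0.7, -0.9, 1.0]
opening: -0.0
```

servo_tool --steps '[{"offset": [0,0,0.002],"turn": [0,0,0]},{"offset": [0,0,0.002],"turn": [0,0,0]},{"offset": [0,0,-0.002],"turn": [0,0,0]},{"offset": [0,0,-0.006],"turn": [0,0,0]},{"offset": [0,0,-0.015],"turn": [0,0,0]},{"offset": [0,0,-0.03],"turn": [0,0,0]},{"offset": [-0.03,0,-0.08],"turn": [0,0,0]},{"offset": [-0.075,0.022,-0.13],"turn": [0,0,0]},{"offset": [-0.075,0.022,-0.15],"turn": [0,0,0]},{"offset": [-0.075,0.022,-0.15],"turn": [0,0,0]},{"offset": [-0.075,0.022,-0.15],"turn": [0,0,0]}]'

```text
t: 11.88
tool_pos: [0.6016, 0.0203, 0.1612]
tcp_rot: [-2.221, -2.221, -0.002]
wrist_force: [-1.3, 0.1, 0.8]
opening: -0.0002
```

```bash
python3 w.py wrist w4; python3 -c "
import cv2
f=cv2.imread('pics/w4.png');cv2.imwrite('pics/w4c.png',cv2.resize(f[20:190,115:335],None,fx=3.6,fy=3.5,interpolation=cv2.INTER_CUBIC))"
```

```text
[0.60150256 0.10367429 0.33369133] [-0.32792648 -0.00049262  0.00058892]
{'t': np.float64(11.925), 'joint_pos': array([3.3200e-02, 4.3610e-01, 1.7270e-01, 1.3080e+00, 1.3000e-03,
       1.6037e+00]), 'tool_pos': array([0.6014, 0.0205, 0.1608]), 'tcp_rot': array([-2.2200e+00, -2.2209e+00, -8.0000e-04]), 'wrist_force': array([ 0.2501, -0.1958,  0.4094])}
```

View pics/w4c.png

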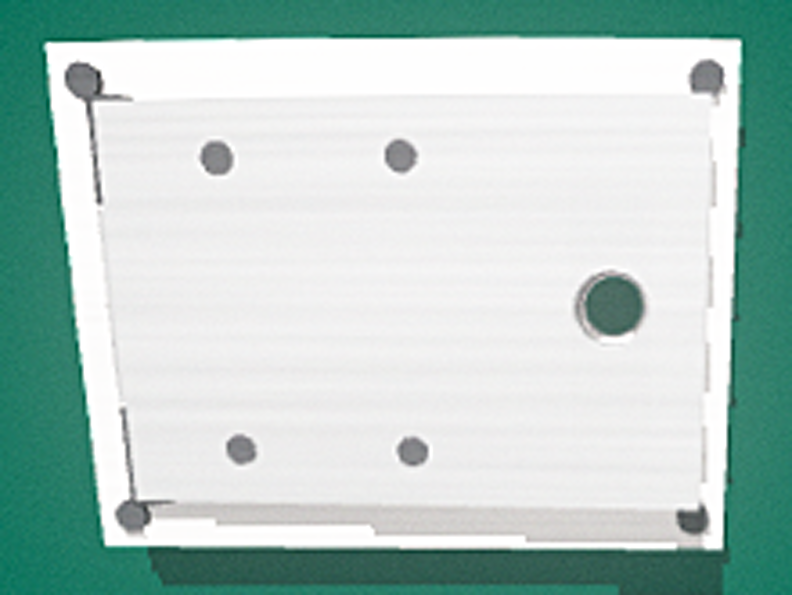

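The lid is now down: the hole mouth is near (284,107) in full-image pixels, and the model at 0.07 rad gives (284,108). Next I'll go over to the pin.

servo_tool --steps '[{"offset": [-0.05,0,0],"turn": [0,0,0]},{"offset": [-0.1,0.005,0],"turn": [0,0,0]},{"offset": [-0.16,0.01,0],"turn": [0,0,0]},{"offset": [-0.22,0.02,0],"turn": [0,0,0]},{"offset": [-0.27,0.025,0],"turn": [0,0,0]},{"offset": [-0.325,0.025,0],"turn": [0,0,0]},{"offset": [-0.325,0.025,0],"turn": [0,0,0]},{"offset": [-0.325,0.025,0],"turn": [0,0,0]},{"offset": [-0.325,0.025,0],"turn": [0,0,0]}]' --fingers 100

```text
t: 13.05
tool_pos: [0.6271, -0.3034, 0.1609]
tcp_rot: [-2.219, -2.222, -0.002]
wrist_force: [0.5, 0.1, -0.1]
opening: 0.0853
```

```bash
python3 w.py wrist w5; cat > pin.py <<'E'
from h import *
import pickle
c=viewer.snapshot("wrist");pickle.dump(c,open("w5.pkl","wb"))
for t in ["pin_grip","stand_a","short_pin"]:
    for r in models.cut_out("wrist",t)[:3]:
        ys,xs=np.nonzero(r["region"]); print(t,round(r["score"],2),np.round(r["bbox"]),xs.mean().round(1),ys.mean().round(1))
P=np.array([.6265,-.255,0])
print("exp top,under,stand corners",proj(c,P+[[0,0,.083],[0,0,.045],[-.025,-.025,.045],[.025,-.025,.045],[.025,.025,.045],[-.025,.025,.045]]).round(0).tolist())
cv2.imwrite("pics/w5.png",c["frame"][:,:,::-1])
print(readout.read_state()["tool_pos"])
E
python3 pin.py
```

```text
[ 0.62684384 -0.22011939  0.33341559] [-0.32764818 -0.00077793  0.00196349]
{'t': np.float64(13.1), 'joint_pos': array([-0.4514,  0.6621,  0.5432,  1.4522,  0.0015,  1.1178]), 'tool_pos': array([ 0.6272, -0.3035,  0.1611]), 'tcp_rot': array([-2.2191e+00, -2.2227e+00, -2.1000e-03]), 'wrist_force': array([ 0.0483, -0.0908, -0.0653])}
pin_grip 0.64 [266. 130.  34.  31.] 283.4 145.0
stand_a 0.92 [255. 112.  57.  57.] 283.5 137.4
stand_a 0.78 [120. 121.  76.  58.] 163.6 145.7
short_pin 0.74 [391.  21.  89.  95.] 436.6 68.2
short_pin 0.67 [130. 134.  41.  38.] 149.9 151.2
exp top,under,stand corners [[283.0, 145.0], [284.0, 139.0], [256.0, 167.0], [311.0, 167.0], [312.0, 110.0], [255.0, 110.0]]
[ 0.6271249  -0.30425144  0.16120091]
```

View pics/w5.png

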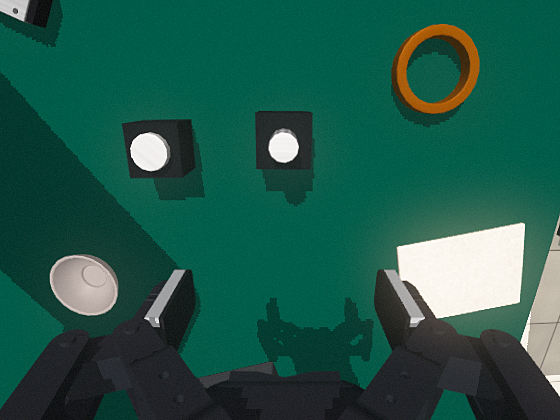

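The pin top is at (283,145), as predicted, and the stand matches too. The jaws are centred on column 285. I'll descend onto the pin.

servo_tool --steps '[{"offset": [0.049,0,0.03],"turn": [0,0,0]},{"offset": [0.049,0,0.06],"turn": [0,0,0]},{"offset": [0.049,0,0.09],"turn": [0,0,0]},{"offset": [0.049,0,0.12],"turn": [0,0,0]},{"offset": [0.049,0,0.139],"turn": [0,0,0]},{"offset": [0.049,0,0.139],"turn": [0,0,0]},{"offset": [0.049,0,0.139],"turn": [0,0,0]}]'

```text
t: 14.18
tool_pos: [0.6276, -0.2558, 0.0231]
tcp_rot: [2.221, 2.221, 0.003]
wrist_force: [-0.1, 0.8, 0.2]
opening: 0.0852
```

servo_tool --steps '[{"offset": [0,0,0],"turn": [0,0,0]},{"offset": [0,0,0],"turn": [0,0,0]},{"offset": [0,0,0],"turn": [0,0,0]},{"offset": [0,0,0],"turn": [0,0,0]},{"offset": [0,0,0],"turn": [0,0,0]},{"offset": [0,0,0],"turn": [0,0,0]},{"offset": [0,0,0],"turn": [0,0,0]},{"offset": [0,0,0],"turn": [0,0,0]}]' --fingers 0 --squeeze 60

```text
t: 15.18
tool_pos: [0.6272, -0.2558, 0.0225]
tcp_rot: [-2.222, -2.221, -0.002]
wrist_force: [-1.6, -0.1, 5.2]
opening: 0.0228
```

servo_tool --steps '[{"offset": [0,0,-0.01],"turn": [0,0,0]},{"offset": [0,0,-0.03],"turn": [0,0,0]},{"offset": [0,0,-0.06],"turn": [0,0,0]},{"offset": [0,0,-0.09],"turn": [0,0,0]},{"offset": [0,0,-0.11],"turn": [0,0,0]},{"offset": [0,0,-0.11],"turn": [0,0,0]},{"offset": [0,0,-0.11],"turn": [0,0,0]}]'

```text
t: 16.05
tool_pos: [0.6266, -0.2557, 0.1311]
tcp_rot: [-2.22, -2.22, -0.001]
wrist_force: [0.1, 0.6, -1.6]
opening: 0.0227
```

```bash
cat > held.py <<'E'
import sys
from h import *
import pickle
s=readout.read_state();t=s["tool_pos"];print("t",s["t"],"tcp",t.round(4),"open",s["opening"],s["wrist_force"].round(2))
cs={}
for n in ["scene","side","wrist"]:
    c=viewer.snapshot(n);cs[n]=c;cv2.imwrite(f"pics/h_{sys.argv[1]}_{n}.png",c["frame"][:,:,::-1]);pickle.dump(c,open(f"h_{n}.pkl","wb"))
    g=.0 # knob underside guess relative to TCP
    k=t[2]+float(sys.argv[2])
    print(n,"exp top/under/tip",proj(c,[[t[0],t[1],k+.038],[t[0],t[1],k],[t[0],t[1],k-.032]]).round(1).tolist())
    for r in models.cut_out(n,"pin_grip")[:2]: print(round(r["score"],2),np.round(r["bbox"],1))
E
python3 held.py a 0.0225
```

```text
t 16.05 tcp [ 0.6266 -0.2557  0.1311] open 0.022704736001359523 [ 0.14  0.58 -1.56]
scene exp top/under/tip [[184.9, 136.6], [187.6, 148.5], [189.7, 158.0]]
0.44 [183.6 132.9   7.3  21.7]
side exp top/under/tip [[317.5, 231.7], [317.0, 244.0], [316.7, 253.9]]
0.73 [311.2 228.4   8.3  23.7]
wrist exp top/under/tip [[284.4, 309.5], [284.4, 264.8], [284.4, 239.5]]
0.64 [255.6 236.5  56.1  96.5]
```

servo_tool --steps '[{"offset": [0.03,-0.002,0],"turn": [0,0,0]},{"offset": [0.07,-0.005,0],"turn": [0,0,0]},{"offset": [0.11,-0.008,0],"turn": [0,0,0]},{"offset": [0.15,-0.011,0],"turn": [0,0,0]},{"offset": [0.19,-0.014,0],"turn": [0,0,0]},{"offset": [0.23,-0.017,0],"turn": [0,0,0]},{"offset": [0.27,-0.02,0],"turn": [0,0,0]},{"offset": [0.31,-0.023,0],"turn": [0,0,0]},{"offset": [0.34,-0.0245,0],"turn": [0,0,0]},{"offset": [0.3515,-0.0245,0],"turn": [0,0,0]},{"offset": [0.3515,-0.0245,0],"turn": [0,0,0]},{"offset": [0.3515,-0.0245,0],"turn": [0,0,0]}]'

```text
t: 17.85
tool_pos: [0.6026, 0.0946, 0.1324]
tcp_rot: [-2.222, -2.22, -0.002]
wrist_force: [-0.2, 0.2, -1.3]
opening: 0.0226
```

```bash
python3 g.py 0.602 0.0957 0.068
```

```text
off [ 0.001  -0.0006  0.0644] turn [ 0.03 -0.06 -0.05]
17.85 [0.6026 0.0946 0.1324] [1.550e-01 4.600e-01 1.380e-01 1.248e+00 1.000e-03 1.727e+00] [-0.19  0.2  -1.31]
```

servo_tool --steps '[{"offset": [0.0005,-0.0005,0.03],"turn": [0,0,0]},{"offset": [0.0005,-0.0005,0.055],"turn": [0,0,0]},{"offset": [0.0005,-0.0005,0.064],"turn": [0,0,0]},{"offset": [0.0005,-0.0005,0.064],"turn": [0,0,0]},{"offset": [0.0005,-0.0005,0.064],"turn": [0,0,0]}]'

```text
t: 18.48
tool_pos: [0.6027, 0.0961, 0.0696]
tcp_rot: [2.222, 2.221, 0.004]
wrist_force: [-0.5, -0.8, -0.0]
opening: 0.0223
```

```bash
python3 held.py b 0.0225; python3 - <<'E'
from h import *
import pickle
H=[[.6013,.0957,.0437],[.6023,.0957,.025]]
out=[]
for n in("scene","side","wrist"):
    c=pickle.load(open(f"h_{n}.pkl","rb"));p=proj(c,H);print(n,p.round(1).tolist())
    x,y=p[0].astype(int);w=22 if n!="wrist" else 55
    y0=max(0,y-w-5)
    k=265/(2*w)
    f=c["frame"][y0:y0+2*w,x-w:x+w,::-1]
    out.append(cv2.resize(f,(265,265),interpolation=cv2.INTER_CUBIC)); print("crop",x-w,y0,k)
cv2.imwrite("pics/comp.png",np.hstack(out))
E
```

```text
t 18.475 tcp [0.6027 0.0961 0.0696] open 0.022322999284771283 [-0.52 -0.8  -0.04]
scene exp top/under/tip [[308.9, 218.8], [308.0, 229.2], [307.3, 237.5]]
0.43 [307.3 218.3   6.6  16.1]
0.28 [230.1 278.6  34.9  31.4]
side exp top/under/tip [[278.2, 160.8], [278.5, 171.8], [278.8, 180.8]]
0.68 [272.4 157.6   8.3  26.1]
wrist exp top/under/tip [[285.3, 310.6], [284.9, 265.5], [284.7, 240.0]]
0.81 [254.9 237.2  55.1  94.1]
scene [[307.2, 241.1], [306.6, 245.9]]
crop 285 214 6.0227272727272725
side [[278.5, 185.4], [279.0, 190.4]]
crop 256 158 6.0227272727272725
wrist [[282.5, 230.3], [284.0, 220.2]]
crop 227 170 2.409090909090909
```

View pics/comp.png

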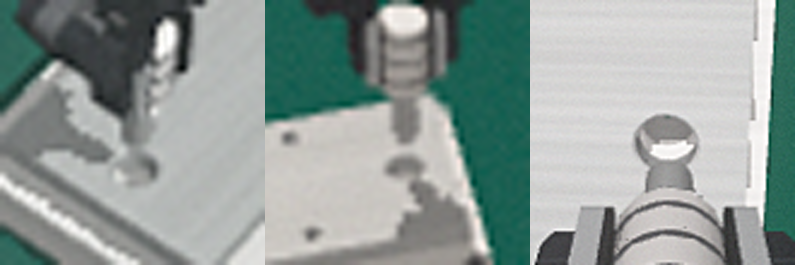

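The pin is upright and its tip is almost over the hole in all three crops. The wrist crop puts the hole at (284.3,227) and the tip edge at (285,238), so I'll shift about 1.5 mm in +y and 0.4 mm in -x. Then I'll descend in stages, watching the forces.

servo_tool --steps '[{"offset": [0.0015,-0.0004,0],"turn": [0,0,0]},{"offset": [0.0015,-0.0004,0.008],"turn": [0,0,0]},{"offset": [0.0015,-0.0004,0.014],"turn": [0,0,0]},{"offset": [0.0015,-0.0004,0.02],"turn": [0,0,0]},{"offset": [0.0015,-0.0004,0.02],"turn": [0,0,0]},{"offset": [0.0015,-0.0004,0.02],"turn": [0,0,0]}]'

```text
t: 19.52
tool_pos: [0.6017, 0.0978, 0.0486]
tcp_rot: [-2.221, -2.221, -0.002]
wrist_force: [1.3, 0.2, -0.5]
opening: 0.0225
```

```bash
python3 g.py 0.6023 0.0975 0.04; python3 held.py c 0.0225
```

```text
off [-0.0003  0.0006  0.0086] turn [ 0.04 -0.08 -0.  ]
19.52 [0.6017 0.0978 0.0486] [ 1.600e-01  5.030e-01 -1.100e-02  1.055e+00  1.000e-03  1.731e+00] [ 1.26  0.23 -0.48]
t 19.525 tcp [0.6017 0.0978 0.0486] open 0.022466001969342807 [ 1.26  0.23 -0.48]
scene exp top/under/tip [[309.3, 224.7], [308.4, 234.8], [307.7, 242.8]]
0.41 [305.1 225.4   6.6  13.9]
side exp top/under/tip [[277.9, 166.6], [278.3, 177.4], [278.6, 186.2]]
0.69 [274.8 165.6   4.9  20.8]
wrist exp top/under/tip [[284.3, 309.3], [284.2, 264.7], [284.1, 239.4]]
0.65 [253.5 237.   59.8  95.3]
```

servo_tool --steps '[{"offset": [0,0.0005,0.005],"turn": [0,0,0]},{"offset": [0,0.0005,0.01],"turn": [0,0,0]},{"offset": [0,0.0005,0.014],"turn": [0,0,0]},{"offset": [0,0.0005,0.014],"turn": [0,0,0]}]'

```text
t: 20.32
tool_pos: [0.6018, 0.0977, 0.034]
tcp_rot: [-2.221, -2.221, -0.001]
wrist_force: [-0.6, -0.1, -0.8]
opening: 0.0222
```

servo_tool --steps '[{"offset": [0,0,0.003],"turn": [0,0,0]},{"offset": [0,0,0.006],"turn": [0,0,0]},{"offset": [0,0,0.006],"turn": [0,0,0]}]'

```text
t: 20.7
tool_pos: [0.602, 0.0978, 0.0283]
tcp_rot: [-2.221, -2.221, -0.002]
wrist_force: [0.3, 0.1, -0.1]
opening: 0.0226
```

servo_tool --steps '[{"offset": [0,0,0.004],"turn": [0,0,0]},{"offset": [0,0,0.008],"turn": [0,0,0]},{"offset": [0,0,0.011],"turn": [0,0,0]},{"offset": [0,0,0.011],"turn": [0,0,0]}]'

```text
t: 21.2
tool_pos: [0.602, 0.0978, 0.0173]
tcp_rot: [-2.221, -2.221, -0.002]
wrist_force: [0.3, -0.5, -0.5]
opening: 0.0221
```

servo_tool --steps '[{"offset": [0,0,0.003],"turn": [0,0,0]},{"offset": [0,0,0.0045],"turn": [0,0,0]},{"offset": [0,0,0.0045],"turn": [0,0,0]},{"offset": [0,0,0.0045],"turn": [0,0,0]}]'

```text
t: 21.7
tool_pos: [0.6019, 0.0978, 0.0129]
tcp_rot: [-2.221, -2.221, -0.001]
wrist_force: [-0.5, -0.3, -0.8]
opening: 0.0225
```

servo_tool --steps '[{"offset": [0,0,0.001],"turn": [0,0,0]},{"offset": [0,0,0.002],"turn": [0,0,0]},{"offset": [0,0,0.002],"turn": [0,0,0]}]'

```text
t: 22.08
tool_pos: [0.6021, 0.0978, 0.0122]
tcp_rot: [-2.221, -2.221, -0.003]
wrist_force: [-8.6, -1.1, 20.3]
opening: 0.0227
```

```bash
python3 held.py d 0.0225; python3 - <<'E'
from h import *
import time
f=[]
for i in range(6): viewer.snapshot("side"); s=readout.read_state(); f.append(s["wrist_force"])
print(np.mean(f,0),np.std(f,0),s["tool_pos"])
E
```

```text
t 22.075 tcp [0.6021 0.0978 0.0122] open 0.022651259039665455 [-8.61 -1.06 20.28]
scene exp top/under/tip [[308.4, 234.5], [307.5, 244.0], [306.9, 251.6]]
0.39 [309.7 235.4   0.6   9.8]
side exp top/under/tip [[278.4, 176.9], [278.7, 187.4], [279.0, 195.9]]
0.25 [259.9 279.7  13.4  13.7]
wrist exp top/under/tip [[284.5, 309.5], [284.3, 264.8], [284.2, 239.4]]
0.67 [253.5 249.8  58.5  82.8]
[-8.10716123 -1.66607849 20.13748296] [0.36124473 0.27469748 0.47788507] [0.60214157 0.09783422 0.01220298]
```

Force jumped to about 20 N at TCP z 0.0122, where the knob should seat. I'll verify the lid angle numerically from the wrist frame and ease the sideways load.

servo_tool --steps '[{"offset": [0,-0.0005,0],"turn": [0,0,0]},{"offset": [0,-0.0005,0],"turn": [0,0,0]},{"offset": [0,-0.0005,0],"turn": [0,0,0]}]'

```text
t: 23.05
tool_pos: [0.6021, 0.0978, 0.0123]
tcp_rot: [2.221, 2.221, 0.004]
wrist_force: [-5.4, -1.7, 18.4]
opening: 0.0229
```

```bash
cat > lid.py <<'E'
from h import *
from scipy.optimize import minimize_scalar
c=viewer.snapshot("wrist");s=readout.read_state()
print(s["t"],s["tool_pos"].round(4),s["wrist_force"].round(1),s["torque"].round(2),s["opening"])
p=[.54735,.0965,np.radians(-.42)]
def X(q): return np.array(q)@R.from_euler("z",p[2]).as_matrix().T+[p[0],p[1],0]
g=cv2.GaussianBlur(cv2.cvtColor(c["frame"],cv2.COLOR_RGB2GRAY),(3,3),0).astype(float)
def edge(a,u):   # far (+y) upper edge of the lid, at distances u from hinge
    ax=np.array([np.cos(a),0,np.sin(a)]);n=np.array([-np.sin(a),0,np.cos(a)])
    return proj(c,X(np.array([-.07,.05,.025])+u[:,None]*ax+n*.01))
for x in (.02,.06,.10,.14):
    e0,e7=edge(0,np.array([x]))[0],edge(.07,np.array([x]))[0]
    col=int(round(e0[0])); r0=int(min(e0[1],e7[1]))-12
    print(x,"col",col,"pred row a=0: %.1f a=.03: %.1f a=.07: %.1f"%(e0[1],edge(.03,np.array([x]))[0][1],e7[1]),"from",r0,g[r0:r0+28,col].astype(int).tolist())
b=proj(c,X([[-.085,.065,.025],[.085,.065,.025]]));print("base far corners",b.round(1).tolist())
E
python3 lid.py
```

```text
23.1 [0.6021 0.0978 0.0122] [-5.3 -1.4 16.8] [-0.24  1.11 -0.02] 0.0222783132471237
0.02 col 71 pred row a=0: 174.7 a=.03: 175.0 a=.07: 175.4 from 162 [239, 239, 239, 239, 239, 240, 241, 242, 239, 215, 175, 152, 149, 158, 179, 196, 201, 203, 206, 206, 205, 202, 199, 197, 198, 202, 204, 204]
0.06 col 151 pred row a=0: 174.7 a=.03: 175.6 a=.07: 176.8 from 162 [239, 239, 239, 238, 238, 239, 240, 242, 243, 222, 181, 157, 156, 164, 182, 198, 203, 203, 204, 206, 208, 208, 204, 201, 203, 207, 209, 210]
0.1 col 233 pred row a=0: 175.0 a=.03: 176.5 a=.07: 178.5 from 163 [239, 238, 237, 236, 236, 236, 237, 239, 226, 191, 162, 156, 160, 175, 194, 204, 205, 205, 205, 206, 206, 206, 205, 205, 207, 209, 210, 209]
0.14 col 317 pred row a=0: 175.6 a=.03: 177.7 a=.07: 180.6 from 163 [238, 236, 234, 233, 231, 230, 231, 234, 233, 213, 178, 158, 155, 164, 187, 203, 206, 206, 207, 207, 206, 203, 202, 202, 204, 206, 208, 209]
base far corners [[14.2, 142.1], [346.5, 141.6]]
```

```bash
python3 - <<'E'
from h import *
f=[]
for i in range(12): viewer.snapshot("side"); s=readout.read_state(); f.append(s["wrist_force"])
print(np.round(f[0],1),np.round(f[-1],1),s["tool_pos"].round(4),s["t"])
print(order.hand_in())
E
```

```text
[-4.9 -1.8 17.5] [-4.8 -1.8 18.1] [0.6021 0.0978 0.0122] 23.7
the job is handed in; nothing more can be done
None
```

I folded the lid down, took the locking pin from its stand and pushed it through the lid into the base. I handed in at 23.7 s, still gripping the knob and pressing down. The hand-in gave no verdict.

**Last checks:**
- **Press force:** the push held steady at about 18 N over the last 0.6 s. I couldn't measure the pin-on-lid or finger-on-pin forces separately.
- **Lid:** its far edge in the wrist image matches an angle of about 0 rad, within the 0.03 rad limit.
- **Pin depth:** by arm position and grip height, the tip is about 22 mm below the base top (18 mm needed). The knob underside is at about 0.0347 m, which matches the shut lid's top at 0.035 m.
- **Grip and tilt:** the opening is about 22 to 23 mm on the 24 mm knob, and the tool is vertical.

**What disagreed or went wrong:**
- **Finger length:** the real finger ends sit about 30 mm behind the reported TCP. My first fold therefore left the lid at about 0.29 rad, so I pushed it down again to about 0.07 rad before touching the pin.
- **Sideways load:** about 5 N in -x remains on the pin, down from 8 N after a small shift.
- **Alignment:** the wrist camera put the pin 1 to 2 mm off the hole in y. I corrected for this, and the pin then went in with no noticeable force until the knob seated.
- **Spring force:** I expected about 3 N from the lid's spring just before seating, but it didn't show above the noise.
- **No final picture:** I had used all 12 views, so the last checks are numeric only. I didn't re-measure the short pin or the bystanders at the end.

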